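Push the loaf cheese between the shelf feet

ROBOT

A 7-joint arm with a two-finger parallel gripper is mounted at the origin on the work surface. World frame = base frame: x ahead of the robot, y to its left, z up, the work surface at z = 0. Lengths are in mm, angles in rad, forces in N, time in s.
With the tool pointing down it reaches from about 425 to 950 mm from the base axis. Payload 4.7 kg.
Tool frame: the origin (TCP) lies midway between the tips of the shut fingers; the grasp point (between the pads) lies 19 mm behind it (grasp_offset is the distance from the TCP to the grasp point, in mm); z points along the fingers, y is the line along which they close (so a half turn about z gives the same grasp; the last joint's range is limited). The gripper opens to 87 mm and grips with 3 to 60 N. Pads are 19 mm wide; open, the fingers measure 117 mm over their backs; the gripper's body (75 mm by 190 mm) begins 51 mm behind the grasp point.
Start: joints at [1.309, 0.469, -0.049, 1.532, 0.024, 1.141, -0.082], TCP at [155.771, -656.799, 222.573] pointing down, gripper open.
Joint ranges: [-2.59, 2.59], [-0.33, 1.99], [-1.39, 1.29], [0.1, 2.45], [-1.04, 4.18], [0.21, 1.99], [-2.66, 2.66]. Speed limits (rad/s): [2.57, 2.57, 3.14, 3.14, 3.14, 3.14, 3.14].

INTERFACE

Orientations are given as a unit quaternion [x, y, z, w].
In Python, from bench import get_state, snapshot, close_job, grasp_offset gives the robot as it stands. The module is installed in compiled form; this text tells all that it offers.
- The arm moves only by the tool jog_arm, never from a script. Its argument "series" is a list of rows, each an object of numbers: "dx", "dy", "dz": the shift along the tool's x, y, z in m; "rx", "ry", "rz": the turn, a rotation vector about the tool's x, y, z in degrees. A call has 1 to 8 rows; each row shifts and turns the commanded pose from where the row before left it, along the tool's axes as they then stand; what a row does not reach is not made up. A row lasts 1/12 s, in which the tool goes at most 41.7 mm and 7.16 degrees, less where a joint would pass 70% of its speed; a pose out of reach is approached as far as the arm can. A call is refused whole if a number of a shift passes 0.0417 or a number of a turn 7.16, either way. A call with a gripper value outside its range is refused whole. "hand" is the finger opening in m, from 0 to 0.087, set as the call begins (left out, the last holds). The fingers move at their own pace and stop on an object; the grip force is fixed at half the most. Time passes only in rows, so rows that do not move let the fingers close. It gives the time, the measured TCP pose, the force, the opening and the grip force at its end, in the units of the state.
- get_state(): the state, without advancing time (a new reading comes with each control period).
- snapshot(name): name is "side" or "top"; returns a dict with "frame" (420x560x3 uint8, blue, green, red), "vertical_fov" (degrees; the focal length in pixels is half the picture's height over the tangent of half this angle, whatever the lens; pixels are square), "cx", "cy" (the principal point, pixels), "origin" and "attitude" of the camera in the world. Camera axes: x right, y down, z forward; pixel columns grow to the right and rows downward; lengths in mm; the calibration is good to about 2 mm. A picture is of the moment at which its call begins. There is no depth.
- close_job(): hands the job in; it is judged then, once.
The state is a dict: "t": time; "qpos": joint angles; "dq": joint speeds; "joint_torque": joint torques, N m; "position": TCP position; "eef_rot": TCP orientation; "force": force on the tool from outside, world axes, zero at the start; "moment": the same for the moment, N m; "grip_width": finger opening in mm; "grip_force": force on a finger pad.
Only numpy, scipy, OpenCV 4.12 (cv2) and the standard library are available. Lean on these libraries where they do the work, as an engineer would, in place of code of your own. Each camera call takes 0.05 s, during which the arm holds its last target. There are 200 camera calls.

TASK

Push the long loaf of cheese lengthwise along the table, straight through the narrow gap between the two low black shelf feet, until its end rests squarely against the wooden stop batten behind them. Only push it with the fingers: keep it flat on the table, never lift or tip it, and do not take it round the outside of the feet. Leave the other cheeses and tools where they are.

Things in the scene. Friction and masses are not known exactly. Their poses are not given: they have to be found in the camera images.
- loaf: the loaf cheese: a long yellow-waxed block with slightly rounded edges, loose on the bare table, 120 mm long (its x axis), 80 mm wide (its y axis), 45 mm tall, about 0.3 to 0.6 kg; origin at the centre of its underside. Both ends are alike. It starts before the gap, up to 45 mm off its middle line and turned up to 0.45 rad from it
- gate: the fixed gap: origin on the table midway between two black upright cylinders (shelf feet, 80 mm diameter, 50 mm tall, bolted down), centred at y = +84 and -84 mm of this frame: 88 mm clear between them, 4 mm each side of the loaf. The loaf goes through along this frame's +x axis. No sill. Its parts never move
- stop (a point): middle of the near face of the fixed wooden stop batten, at table height, 170 mm behind the gap's middle (at x = +170 mm, y = 0 of the gap's frame, same axes). Batten 200 mm long along y, 22 mm thick, 35 mm tall. With its end touching, the loaf's centre is at x = +110 mm of the gap's frame
- small_wheel: small round cheese, same yellow wax, 70 mm diameter, 40 mm tall, loose bystander; origin at the centre of its underside
- half_loaf: short cheese block, same yellow wax, 60 x 70 mm, 45 mm tall, loose bystander; origin at the centre of its underside
- mid_wheel: round cheese, same yellow wax, 100 mm diameter, 45 mm tall, loose bystander; origin at the centre of its underside
- jar: closed jar with steel cap, 68 mm diameter, 85 mm tall, loose bystander; origin at the centre of its underside
- brush: hand brush lying flat, loose bystander; origin under its middle
- trier: T-shaped cheese trier lying flat: 150 mm steel rod along its x from the origin, wooden cross handle 90 mm long and 22 mm thick at the origin; loose bystander
- slat: loose wooden slat 200 x 35 mm, 18 mm thick, bystander; origin at the centre of its underside
Mind the look-alikes: they are no part of the job. Leave any blue or red look-alike of the loaf alone.

How it is judged (in metres and radians):
On the way:
1. the loaf is lengthwise in the gap, its middle between the two feet (x of loaf in the frame of gate between -0.03 and 0.03 m and y of loaf in the frame of gate between -0.012 and 0.012 m and angle between the x axis of loaf and the x axis of gate, either way round below 0.2 rad), for 0.05 s.
At the end, for the whole second after the job is handed in: the loaf lies flat and still behind the feet, its end against the batten (centre within 8 mm of the touching position), square to it within 0.12 rad, its middle within 40 mm of the gap's middle line (x of loaf in the frame of gate above 0.102 m and y of loaf in the frame of gate between -0.04 and 0.04 m and angle between the x axis of loaf and the x axis of gate, either way round below 0.12 rad and height (world z) of loaf below 0.005 m and angle between loaf's own z axis and vertical below 0.05 rad and linear speed of loaf below 0.01 m/s).
It fails at once if the loaf is lifted more than 12 mm or tipped more than 0.2 rad (height (world z) of loaf above 0.012 m or angle between loaf's own z axis and vertical above 0.2 rad).
It fails at once if the loaf is taken round the outside of the feet (x of loaf in the frame of gate above 0 m and (y of loaf in the frame of gate above 0.05 m or y of loaf in the frame of gate below -0.05 m)).
It fails at once if another cheese, the jar or a tool is moved more than 20 mm (distance of any of small_wheel, half_loaf, mid_wheel, jar, brush, trier, slat from where it was at the start of the episode above 0.02 m).
It also fails if it takes over 69 s, if anything falls off the work surface, if the arm or the gripper's body presses on something with over 40 N, if the wrist force passes 120 N, or if a joint passes its speed limit or range.

## Working session

There is one attempt and no reset: what is moved stays moved. The work goes in short steps, Python scripts to look and compute and a tool call to move; the robot and the scene stay as the last step left them, time stands still between calls to the robot, and variables do not carry over. Pictures are saved under pics/ and viewed, at most 13 in all, crops included, and the job is handed in when it is done.

Besides the shell and the picture viewer there is one more tool, called after ">>>" as name(argument=value, ...), one argument or row to a line, values as JSON. jog_arm: Moves the arm, as the interface text tells. Its arguments: {"type":"object","properties":{"series":{"type":"array","items":{"type":"object","properties":{"dx":{"type":"number"},"dy":{"type":"number"},"dz":{"type":"number"},"rx":{"type":"number"},"ry":{"type":"number"},"rz":{"type":"number"}}}},"hand":{"type":"number"}},"required":["series"]}

```bash
mkdir -p pics; cat > h.py <<'E'
import numpy as np, cv2
from scipy.spatial.transform import Rotation as R
from bench import get_state, snapshot, close_job, grasp_offset
def ray(s,uv,z):
    f=210/np.tan(np.radians(s["vertical_fov"])/2)*s["frame"].shape[0]/420
    uv=np.atleast_2d(uv).astype(float)
    d=np.c_[(uv[:,0]-s["cx"])/f,(uv[:,1]-s["cy"])/f,np.ones(len(uv))]
    a=np.array(s["attitude"]); M=R.from_quat(a).as_matrix() if a.size==4 else a.reshape(3,3)
    d=d@M.T; o=np.array(s["origin"]); return o+d*((z-o[2])/d[:,2])[:,None]
def proj(s,P):
    f=210/np.tan(np.radians(s["vertical_fov"])/2)
    a=np.array(s["attitude"]); M=R.from_quat(a).as_matrix() if a.size==4 else a.reshape(3,3)
    p=(np.atleast_2d(P)-np.array(s["origin"]))@M; return np.c_[p[:,0]/p[:,2]*f+s["cx"],p[:,1]/p[:,2]*f+s["cy"]]
E
python3 - <<'E'
from h import *
import pickle
for n in("top","side"):
    s=snapshot(n); cv2.imwrite(f"pics/{n}0.png",s["frame"]); pickle.dump(s,open(n+"0.pkl","wb"))
    print(n,{k:v for k,v in s.items() if k!="frame"})
    hsv=cv2.cvtColor(s["frame"],cv2.COLOR_BGR2HSV)
print(get_state())
E
```

```text
top {'vertical_fov': 43.49497476619178, 'cx': 284.63399226284463, 'cy': 209.17489094041287, 'origin': array([ 438.54986303,   15.88892439, 1323.94443763]), 'attitude': array([-0.70444829,  0.70915257, -0.02626786,  0.01285455])}
side {'vertical_fov': 46.9725622526501, 'cx': 273.2614013316461, 'cy': 207.77788923900226, 'origin': array([ 60.73987671, 882.05681916, 988.67701199]), 'attitude': array([-0.21940239,  0.89400776, -0.38007244,  0.09031979])}
{'t': 0.1, 'qpos': array([ 1.30911277,  0.46936925, -0.04857727,  1.53357373,  0.02410365,
        1.14103488, -0.08233516]), 'dq': array([ 3.44994744e-04, -8.89569976e-04,  7.66588301e-04, -2.28349829e-03,
        5.58105576e-04,  3.16061021e-05, -4.23830520e-04]), 'joint_torque': array([ 5.67656916e-04, -5.09173000e+01, -8.11372488e-02, -2.36826360e+01,
       -6.14354666e-02,  3.45573435e-02,  5.04767547e-05]), 'position': array([ 155.58715727, -656.2578701 ,  221.59894631]), 'eef_rot': array([ 9.93234903e-01,  1.16118979e-01, -1.41965215e-04, -8.88503972e-04]), 'force': array([0.05993772, 0.30477155, 0.44402037]), 'moment': array([ 0.03154689, -0.02590012, -0.02527328]), 'grip_force': 0.0, 'grip_width': 86.60539116471348}
```

View pics/top0.png

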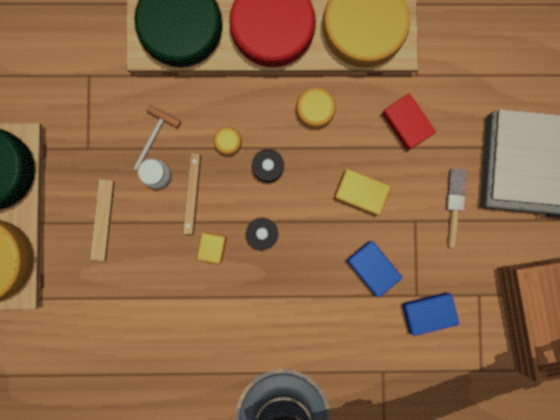

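View pics/side0.png

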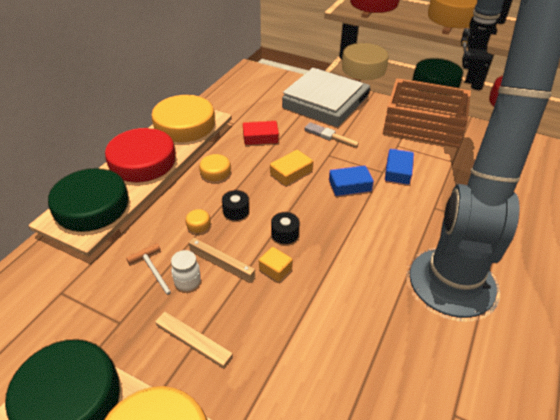

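The top view shows the loaf at (363,192), the feet at (268,166) and (262,234), the batten at (192,194), and a blue block at (375,268). The push direction is roughly world +y.

```bash
cat >> h.py <<'E'
def loaf(s,x0=150,x1=420,y0=120,y1=260):
    """yellow wax block top face: biggest yellow blob in window, convex hull rect at z=45"""
    hsv=cv2.cvtColor(s["frame"],cv2.COLOR_BGR2HSV)
    m=cv2.inRange(hsv,(20,120,90),(35,255,255)); w=np.zeros_like(m); w[y0:y1,x0:x1]=m[y0:y1,x0:x1]
    c=max(cv2.findContours(w,cv2.RETR_EXTERNAL,cv2.CHAIN_APPROX_NONE)[0],key=cv2.contourArea)
    P=ray(s,c[:,0,:],45)[:,:2]; (cx,cy),(a,b),t=cv2.minAreaRect(P.astype(np.float32))
    if a<b: t+=90;a,b=b,a
    return np.array([cx,cy]),(a,b),np.radians(t)
E
python3 - <<'E'
from h import *
import pickle
s=pickle.load(open("top0.pkl","rb"))
hsv=cv2.cvtColor(s["frame"],cv2.COLOR_BGR2HSV)
print("hsv",hsv[192,363],hsv[165,267],hsv[165,256],hsv[194,192],hsv[194,215])
print("loaf",loaf(s))
g=[]
for (u,v) in((268,166),(262,234)):
    r=hsv[v-12:v+13,u-12:v and u+13]; m=cv2.inRange(r,(0,0,110),(180,110,255))
    c=max(cv2.findContours(m,0,1)[0],key=cv2.contourArea); M=cv2.moments(c)
    p=(M["m10"]/M["m00"]+u-12,M["m01"]/M["m00"]+v-12)
    D=cv2.inRange(hsv[v-24:v+25,u-24:u+25],(0,0,0),(180,255,70)); c2=max(cv2.findContours(D,0,1)[0],key=cv2.contourArea); e=cv2.minEnclosingCircle(c2)
    q=(e[0][0]+u-24,e[0][1]+v-24)
    print(p,ray(s,p,50),"dark",q,e[1],ray(s,q,50)); g.append(ray(s,p,50)[0,:2])
g=np.array(g); print("sep",np.linalg.norm(g[0]-g[1]),"mid",g.mean(0))
d=g[0]-g[1]; print("gate axis", np.array([-d[1],d[0]])/np.linalg.norm(d))
# batten
m=cv2.inRange(hsv[145:245,178:208],(10,40,140),(25,150,255))
for p in((195,155),(188,232)): print("batten nails",ray(s,p,35))
st=get_state();print(R.from_quat(st["eef_rot"]).as_matrix().round(3))
E
```

```text
hsv [ 27 132 180] [ 75  11 190] [30 15 51] [ 17 112 177] [ 14 128 165]
loaf (array([ 552.14959717, -200.34783936]), (116.11802673339844, 76.77971649169922), np.float64(1.1790422678089871))
(267.6010101010101, 164.3989898989899) [[618.45116751  32.14035056  50.        ]] dark (267.5, 165.59090995788574) 16.77830696105957 [[615.53324088  32.40179712  50.        ]]
(261.5704809286899, 233.35489220563846) [[450.87975847  47.60608054  50.        ]] dark (261.56654930114746, 233.73467636108398) 15.79106616973877 [[449.96325816  47.61992754  50.        ]]
sep 168.28358781985003 mid [534.66546299  39.87321555]
gate axis [0.09190278 0.99576798]
batten nails [[644.63176629 210.63816066  35.        ]]
batten nails [[455.57975255 227.23410782  35.        ]]
[[ 0.973  0.231 -0.   ]
 [ 0.231 -0.973  0.002]
 [-0.    -0.002 -1.   ]]
```

>>> jog_arm(
  series=[
    {"dx":0.0358,"dy":-0.0205},
    {"dx":0.0358,"dy":-0.0205},
    {"dx":0.0358,"dy":-0.0205},
    {"dx":0.0358,"dy":-0.0205},
    {"dx":0.0358,"dy":-0.0205},
    {"dx":0.0358,"dy":-0.0205},
    {"dx":0.0358,"dy":-0.0205},
    {"dx":0.0358,"dy":-0.0205},
  ],
  hand=0.085,
)

```text
$.series[0]: bad value
```

>>> jog_arm(
  series=[
    {"dx":0.0358,"dy":-0.0205},
    {"dx":0.0358,"dy":-0.0205},
    {"dx":0.0358,"dy":-0.0205},
    {"dx":0.0358,"dy":-0.0205},
    {"dx":0.0358,"dy":-0.0205},
    {"dx":0.0358,"dy":-0.0205},
    {"dx":0.0358,"dy":-0.0205},
    {"dx":0.0358,"dy":-0.0205},
  ],
)

```text
$.series[0]: bad value
```

>>> jog_arm(
  series=[
    {"rz":6.2},
    {"rz":6.2},
    {"rz":6.2},
    {},
  ],
)

```text
$.series[0]: bad value
```

```bash
cat >> h.py <<'E'
MID=np.array([534.7,39.9]); G=np.array([.0919,.9958]); N=np.array([-.9958,.0919])
def gate(p): d=np.asarray(p)[:2]-MID; return np.array([d@G,d@N])
def to(X,Y,z,st):
    "tool-frame delta (mm) to gate-frame target"
    M=R.from_quat(st["eef_rot"]).as_matrix(); p=MID+X*G+Y*N
    return (M.T@(np.array([*p,z])-st["position"])).round(1)
def rep():
    st=get_state(); M=R.from_quat(st["eef_rot"]).as_matrix()
    print("t",round(st["t"],2),"pos",st["position"].round(1),"gate",gate(st["position"]).round(1),"F",st["force"].round(1),"w",round(st["grip_width"],1),"q",st["qpos"].round(2))
    print("tool x,y in gate, deg:",[round(float(np.degrees(np.arctan2(M[:2,i]@N,M[:2,i]@G))),2) for i in(0,1)],"tilt",M[:,2].round(3)); return st
E
python3 - <<'E'
from h import *
st=rep(); print(to(-235,-125,15,st))
E
```

```text
t 0.1 pos [ 155.6 -656.3  221.6] gate [-728.1  313.5] F [0.1 0.3 0.4] w 86.6 q [ 1.31  0.47 -0.05  1.53  0.02  1.14 -0.08]
tool x,y in gate, deg: [-71.39, -161.39] tilt [-0.     0.002 -1.   ]
[ 573.  -327.   207.1]
```

>>> jog_arm(
  series=[
    {"dx":0.0358,"dy":-0.0205,"dz":0,"rx":0,"ry":0,"rz":0},
    {"dx":0.0358,"dy":-0.0205,"dz":0,"rx":0,"ry":0,"rz":0},
    {"dx":0.0358,"dy":-0.0205,"dz":0,"rx":0,"ry":0,"rz":0},
    {"dx":0.0358,"dy":-0.0205,"dz":0,"rx":0,"ry":0,"rz":0},
    {"dx":0.0358,"dy":-0.0205,"dz":0,"rx":0,"ry":0,"rz":0},
    {"dx":0.0358,"dy":-0.0205,"dz":0,"rx":0,"ry":0,"rz":0},
    {"dx":0.0358,"dy":-0.0205,"dz":0,"rx":0,"ry":0,"rz":0},
    {"dx":0.0358,"dy":-0.0205,"dz":0,"rx":0,"ry":0,"rz":0},
  ],
  hand=0.085,
)

```text
t: 0.77
position: [397.5, -429.4, 222.3]
eef_rot: [0.993, 0.116, -0.0, -0.0]
force: [0.6, -0.2, -0.3]
grip_width: 84.9
grip_force: 0.0
```

>>> jog_arm(
  series=[
    {"dx":0.0358,"dy":-0.0205,"dz":0,"rx":0,"ry":0,"rz":0},
    {"dx":0.0358,"dy":-0.0205,"dz":0,"rx":0,"ry":0,"rz":0},
    {"dx":0.0358,"dy":-0.0205,"dz":0,"rx":0,"ry":0,"rz":0},
    {"dx":0.0358,"dy":-0.0205,"dz":0,"rx":0,"ry":0,"rz":0},
    {"dx":0.0358,"dy":-0.0205,"dz":0,"rx":0,"ry":0,"rz":0},
    {"dx":0.0358,"dy":-0.0205,"dz":0,"rx":0,"ry":0,"rz":0},
    {"dx":0.0358,"dy":-0.0205,"dz":0,"rx":0,"ry":0,"rz":0},
    {"dx":0.0358,"dy":-0.0205,"dz":0,"rx":0,"ry":0,"rz":0},
  ],
)

```text
t: 1.43
position: [638.3, -204.0, 222.1]
eef_rot: [0.993, 0.116, -0.0, -0.0]
force: [0.6, -0.6, 0.1]
grip_width: 85.3
grip_force: 0.0
```

>>> jog_arm(
  series=[
    {"dx":0,"dy":0,"dz":0,"rx":0,"ry":0,"rz":6.2},
    {"dx":0,"dy":0,"dz":0,"rx":0,"ry":0,"rz":6.2},
    {"dx":0,"dy":0,"dz":0,"rx":0,"ry":0,"rz":6.2},
    {"dx":0,"dy":0,"dz":0,"rx":0,"ry":0,"rz":0},
  ],
)

```text
t: 1.77
position: [637.3, -205.1, 221.8]
eef_rot: [0.999, -0.046, -0.001, 0.0]
force: [-1.0, -0.0, 0.9]
grip_width: 84.8
grip_force: 0.0
```

```bash
python3 - <<'E'
from h import *
st=rep(); print(to(-235,-125,15,st))
E
```

```text
t 1.77 pos [ 637.3 -205.1  221.8] gate [-234.6 -124.7] F [-1.  -0.   0.9] w 84.8 q [ 0.38  0.47 -0.18  1.54  0.09  1.14 -1.49]
tool x,y in gate, deg: [-90.06, 179.94] tilt [-0.001 -0.    -1.   ]
[  0.6   0.4 206.8]
```

>>> jog_arm(
  series=[
    {"dx":0,"dy":0,"dz":0.036,"rx":0,"ry":0,"rz":0},
    {"dx":0,"dy":0,"dz":0.036,"rx":0,"ry":0,"rz":0},
    {"dx":0,"dy":0,"dz":0.036,"rx":0,"ry":0,"rz":0},
    {"dx":0,"dy":0,"dz":0.036,"rx":0,"ry":0,"rz":0},
    {"dx":0,"dy":0,"dz":0.03,"rx":0,"ry":0,"rz":0},
    {"dx":0,"dy":0,"dz":0.02,"rx":0,"ry":0,"rz":0},
    {"dx":0,"dy":0,"dz":0.013,"rx":0,"ry":0,"rz":0},
    {"dx":0,"dy":0,"dz":0,"rx":0,"ry":0,"rz":0},
  ],
)

```text
t: 2.43
position: [635.0, -205.1, 12.2]
eef_rot: [0.999, -0.045, -0.003, -0.001]
force: [-0.2, 0.8, 0.0]
grip_width: 84.9
grip_force: 0.0
```

>>> jog_arm(
  series=[
    {"dx":-0.005,"dy":0,"dz":0,"rx":0,"ry":0,"rz":0},
    {"dx":-0.005,"dy":0,"dz":0,"rx":0,"ry":0,"rz":0},
    {"dx":-0.005,"dy":0,"dz":0,"rx":0,"ry":0,"rz":0},
    {"dx":-0.005,"dy":0,"dz":0,"rx":0,"ry":0,"rz":0},
    {"dx":-0.005,"dy":0,"dz":0,"rx":0,"ry":0,"rz":0},
    {"dx":-0.005,"dy":0,"dz":0,"rx":0,"ry":0,"rz":0},
    {"dx":-0.005,"dy":0,"dz":0,"rx":0,"ry":0,"rz":0},
    {"dx":-0.005,"dy":0,"dz":0,"rx":0,"ry":0,"rz":0},
  ],
)

```text
t: 3.1
position: [598.9, -201.2, 16.7]
eef_rot: [0.999, -0.046, 0.002, -0.0]
force: [3.6, 1.9, 2.7]
grip_width: 85.3
grip_force: 1.8
```

>>> jog_arm(
  series=[
    {"dx":-0.005,"dy":0,"dz":0,"rx":0,"ry":0,"rz":0},
    {"dx":-0.005,"dy":0,"dz":0,"rx":0,"ry":0,"rz":0},
    {"dx":-0.005,"dy":0,"dz":0,"rx":0,"ry":0,"rz":0},
    {"dx":-0.005,"dy":0,"dz":0,"rx":0,"ry":0,"rz":0},
    {"dx":-0.004,"dy":0,"dz":0,"rx":0,"ry":0,"rz":0},
    {"dx":0,"dy":0,"dz":0,"rx":0,"ry":0,"rz":0},
  ],
)

```text
t: 3.6
position: [572.1, -200.3, 15.3]
eef_rot: [0.999, -0.046, -0.001, 0.0]
force: [1.1, 0.4, 1.2]
grip_width: 85.1
grip_force: 0.7
```

```bash
python3 - <<'E'
from h import *
st=rep()
for n in("top","side"):
    s=snapshot(n); cv2.imwrite(f"pics/{n}1.png",cv2.resize(s["frame"][100:240,220:460] if n=="side" else s["frame"][120:280,180:440],None,fx=2.5,fy=2.5,interpolation=cv2.INTER_CUBIC))
    if n=="top": print(loaf(s))
E
```

```text
t 3.6 pos [ 572.1 -200.3   15.3] gate [-235.8  -59.3] F [1.1 0.4 1.2] w 85.1 q [ 0.39  0.61 -0.16  1.86  0.15  0.69 -1.53]
tool x,y in gate, deg: [-90.0, 180.0] tilt [-0.002 -0.001 -1.   ]
(array([417.94979858, 171.17007446]), (65.33995056152344, 56.90068817138672), np.float64(2.945787196551134))
```

View pics/side1.png

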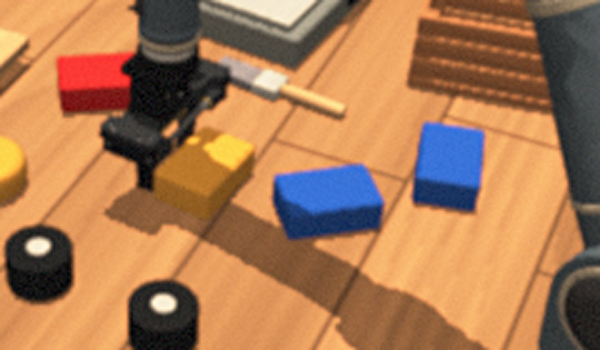

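View pics/top1.png

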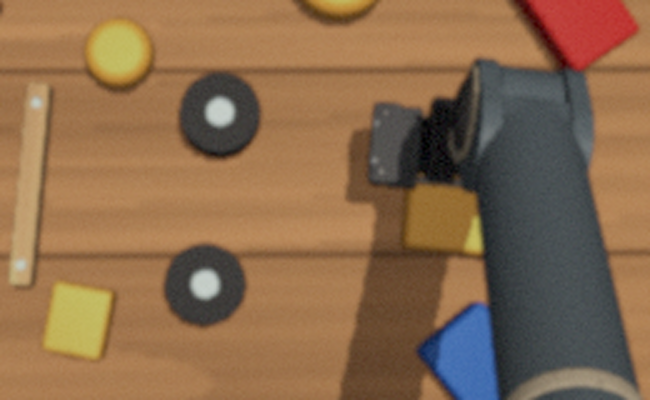

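>>> jog_arm(
  series=[
    {"dx":-0.004,"dy":0,"dz":0,"rx":0,"ry":0,"rz":0},
    {"dx":-0.004,"dy":0,"dz":0,"rx":0,"ry":0,"rz":0},
    {"dx":-0.002,"dy":0,"dz":0,"rx":0,"ry":0,"rz":0},
    {"dx":0,"dy":0,"dz":0,"rx":0,"ry":0,"rz":0},
    {"dx":0.01,"dy":0,"dz":0,"rx":0,"ry":0,"rz":0},
    {"dx":0.015,"dy":0,"dz":0,"rx":0,"ry":0,"rz":0},
    {"dx":0,"dy":0,"dz":-0.035,"rx":0,"ry":0,"rz":0},
    {"dx":0,"dy":0,"dz":-0.035,"rx":0,"ry":0,"rz":0},
  ],
)

```text
t: 4.37
position: [587.4, -200.2, 83.3]
eef_rot: [0.999, -0.046, -0.004, -0.001]
force: [0.8, 0.1, 1.2]
grip_width: 85.3
grip_force: 0.0
```

>>> jog_arm(
  series=[
    {"dx":0,"dy":0,"dz":0,"rx":0,"ry":0,"rz":-7},
    {"dx":0,"dy":0,"dz":0,"rx":0,"ry":0,"rz":-7},
    {"dx":0,"dy":0,"dz":0,"rx":0,"ry":0,"rz":-7},
    {"dx":0,"dy":0,"dz":0,"rx":0,"ry":0,"rz":-7},
    {"dx":0,"dy":0,"dz":0,"rx":0,"ry":0,"rz":-7},
    {"dx":0,"dy":0,"dz":0,"rx":0,"ry":0,"rz":-7},
    {"dx":0,"dy":0,"dz":0,"rx":0,"ry":0,"rz":-7},
    {"dx":0,"dy":0,"dz":0,"rx":0,"ry":0,"rz":-7},
  ],
  hand=0.04,
)

```text
t: 5.03
position: [588.6, -201.1, 85.4]
eef_rot: [0.902, 0.431, -0.001, -0.0]
force: [0.9, 0.2, -0.2]
grip_width: 42.8
grip_force: 0.0
```

>>> jog_arm(
  series=[
    {"dx":0,"dy":0,"dz":0,"rx":0,"ry":0,"rz":-7},
    {"dx":0,"dy":0,"dz":0,"rx":0,"ry":0,"rz":-7},
    {"dx":0,"dy":0,"dz":0,"rx":0,"ry":0,"rz":-7},
    {"dx":0,"dy":0,"dz":0,"rx":0,"ry":0,"rz":-7},
    {"dx":0,"dy":0,"dz":0,"rx":0,"ry":0,"rz":-6},
    {"dx":-0.037,"dy":-0.015,"dz":0,"rx":0,"ry":0,"rz":0},
    {"dx":-0.037,"dy":-0.03,"dz":0,"rx":0,"ry":0,"rz":0},
    {"dx":-0.036,"dy":-0.02,"dz":0,"rx":0,"ry":0,"rz":0},
  ],
)

```text
t: 5.7
position: [516.9, -300.3, 85.2]
eef_rot: [0.738, 0.675, -0.0, -0.001]
force: [0.0, -0.7, 0.1]
grip_width: 40.1
grip_force: 0.0
```

```bash
python3 - <<'E'
from h import *
st=rep(); print(to(-345,0,15,st))
s=snapshot("top"); cv2.imwrite("pics/top2.png",cv2.resize(s["frame"][120:280,180:440],None,fx=2.5,fy=2.5,interpolation=cv2.INTER_CUBIC))
c,wh,t=loaf(s,290,420,150,250); print(c,gate(c),wh,np.degrees(t)-np.degrees(np.arctan2(G[1],G[0])))
E
```

```text
t 5.7 pos [ 516.9 -300.3   85.2] gate [-340.4  -13.5] F [ 0.  -0.7  0.1] w 40.1 q [ 0.87  0.56 -0.57  1.82  0.38  0.87  0.03]
tool x,y in gate, deg: [0.15, -89.85] tilt [-0.002  0.001 -1.   ]
[ -4.7 -13.4  70.2]
[ 510.02096558 -204.20280457] [-245.34557605    2.14233474] (109.53778076171875, 77.02032470703125) -1.6357457425123272
```

View pics/top2.png

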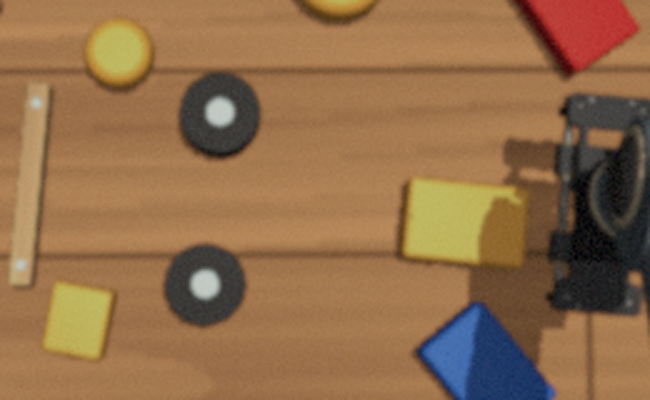

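>>> jog_arm(
  series=[
    {"dx":0,"dy":-0.0135,"dz":0.03,"rx":0,"ry":0,"rz":-0.15},
    {"dx":0,"dy":0,"dz":0.03,"rx":0,"ry":0,"rz":0},
    {"dx":0,"dy":0,"dz":0.01,"rx":0,"ry":0,"rz":0},
    {"dx":0,"dy":0,"dz":0,"rx":0,"ry":0,"rz":0},
    {"dx":0.008,"dy":0,"dz":0,"rx":0,"ry":0,"rz":0},
    {"dx":0.008,"dy":0,"dz":0,"rx":0,"ry":0,"rz":0},
    {"dx":0.008,"dy":0,"dz":0,"rx":0,"ry":0,"rz":0},
    {"dx":0.006,"dy":0,"dz":0,"rx":0,"ry":0,"rz":0},
  ],
)

```text
t: 6.42
position: [508.8, -268.7, 17.2]
eef_rot: [0.737, 0.676, 0.0, 0.002]
force: [-0.7, -4.1, 2.6]
grip_width: 39.8
grip_force: 2.2
```

>>> jog_arm(
  series=[
    {"dx":0.006,"dy":0,"dz":0,"rx":0,"ry":0,"rz":0},
    {"dx":0.008,"dy":0,"dz":0,"rx":0,"ry":0,"rz":0},
    {"dx":0.008,"dy":0,"dz":0,"rx":0,"ry":0,"rz":0},
    {"dx":0.008,"dy":0,"dz":0,"rx":0,"ry":0,"rz":0},
    {"dx":0.008,"dy":0,"dz":0,"rx":0,"ry":0,"rz":0},
    {"dx":0.008,"dy":0,"dz":0,"rx":0,"ry":0,"rz":0},
    {"dx":0.008,"dy":0,"dz":0,"rx":0,"ry":0,"rz":0},
    {"dx":0.008,"dy":0,"dz":0,"rx":0,"ry":0,"rz":0},
  ],
)

```text
t: 7.08
position: [513.7, -209.6, 17.2]
eef_rot: [0.738, 0.674, -0.001, 0.002]
force: [-0.5, -6.7, 4.8]
grip_width: 39.9
grip_force: 3.3
```

>>> jog_arm(
  series=[
    {"dx":0.008,"dy":0,"dz":0,"rx":0,"ry":0,"rz":0},
    {"dx":0.008,"dy":0,"dz":0,"rx":0,"ry":0,"rz":0},
    {"dx":0.008,"dy":0,"dz":0,"rx":0,"ry":0,"rz":0},
    {"dx":0.008,"dy":0,"dz":0,"rx":0,"ry":0,"rz":0},
    {"dx":0.008,"dy":0,"dz":0,"rx":0,"ry":0,"rz":0},
    {"dx":0.006,"dy":0,"dz":0,"rx":0,"ry":0,"rz":0},
    {"dx":0.004,"dy":0,"dz":0,"rx":0,"ry":0,"rz":0},
    {"dx":0,"dy":0,"dz":0,"rx":0,"ry":0,"rz":0},
  ],
)

```text
t: 7.75
position: [518.2, -158.3, 17.0]
eef_rot: [0.738, 0.675, -0.0, 0.002]
force: [-0.2, -4.0, 2.8]
grip_width: 40.0
grip_force: 1.9
```

```bash
python3 - <<'E'
from h import *
st=rep(); print(to(-180,0,15,st))
s=snapshot("top"); cv2.imwrite("pics/top3.png",cv2.resize(s["frame"][120:280,180:440],None,fx=3,fy=3,interpolation=cv2.INTER_CUBIC))
c,wh,t=loaf(s,225,420,150,260); print(c,gate(c),wh,np.degrees(t)-np.degrees(np.arctan2(G[1],G[0])))
E
```

```text
t 7.75 pos [ 518.2 -158.3   17. ] gate [-198.8   -1.8] F [-0.2 -4.   2.8] w 40.0 q [ 0.62  0.58 -0.52  2.    0.46  0.67 -0.28]
tool x,y in gate, deg: [0.19, -89.81] tilt [ 0.002 -0.003 -1.   ]
[18.8 -1.8  2. ]
[520.01403809 -76.32997131] [-117.09144533    3.94274651] (94.08386993408203, 77.76287841796875) 0.7322581027025166
```

View pics/top3.png

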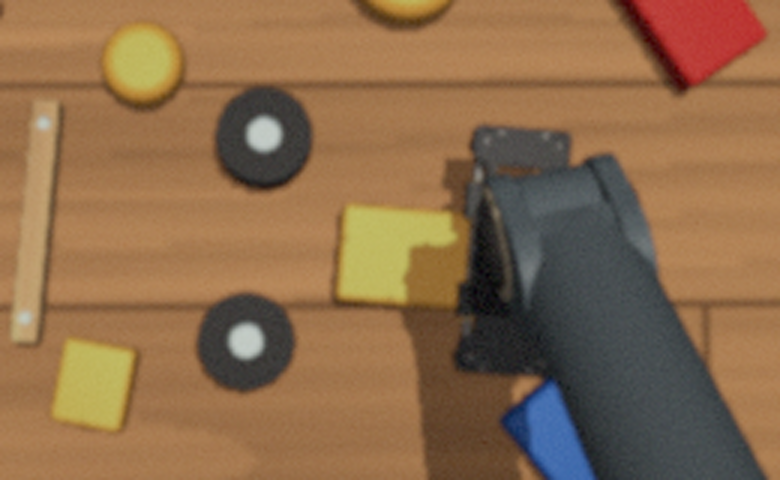

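The loaf is straight. Its front edge is at crop (341,253) and the feet midpoint is at (255,237), so the loaf sits about 4–5 mm to the +Y side. I'll steer it sideways while pushing.

>>> jog_arm(
  series=[
    {"dx":0.006,"dy":0.0004,"dz":0,"rx":0,"ry":0,"rz":0},
    {"dx":0.006,"dy":0.001,"dz":0,"rx":0,"ry":0,"rz":0},
    {"dx":0.006,"dy":0.001,"dz":0,"rx":0,"ry":0,"rz":0},
    {"dx":0.006,"dy":0.001,"dz":0,"rx":0,"ry":0,"rz":0},
    {"dx":0.006,"dy":0.001,"dz":0,"rx":0,"ry":0,"rz":0},
    {"dx":0.005,"dy":0.0006,"dz":0,"rx":0,"ry":0,"rz":0},
    {"dx":0,"dy":0,"dz":0,"rx":0,"ry":0,"rz":0},
  ],
)

```text
t: 8.38
position: [525.3, -122.9, 16.0]
eef_rot: [0.738, 0.675, -0.0, 0.0]
force: [0.0, -2.1, 1.7]
grip_width: 40.0
grip_force: 1.3
```

```bash
python3 - <<'E'
from h import *
st=rep()
s=snapshot("top"); cv2.imwrite("pics/top4.png",cv2.resize(s["frame"][130:260,180:380],None,fx=4,fy=4,interpolation=cv2.INTER_CUBIC))
c,wh,t=loaf(s,225,420,150,260); print(c,gate(c),wh,np.degrees(t)-np.degrees(np.arctan2(G[1],G[0])))
# drawn check: loaf edges per gate-x station
hsv=cv2.cvtColor(s["frame"],cv2.COLOR_BGR2HSV)
for X in(-75,-85,-95):
    Y=np.arange(-60,60,.5); P=np.c_[MID+X*G+Y[:,None]*N,np.full(len(Y),45)]; uv=proj(s,P).astype(np.float32)
    v=cv2.remap(hsv[...,0],uv[None,:,0],uv[None,:,1],cv2.INTER_LINEAR)[0]
    k=Y[v>20.5]; print(X,k.min(),k.max(),(k.min()+k.max())/2)
E
```

```text
t 8.38 pos [ 525.3 -122.9   16. ] gate [-163.    -5.6] F [ 0.  -2.1  1.7] w 40.0 q [ 0.55  0.58 -0.52  2.    0.46  0.67 -0.35]
tool x,y in gate, deg: [0.2, -89.8] tilt [-0.    -0.001 -1.   ]
[527.62432861 -40.53472137] [-80.74714975  -0.34599733] (92.45355224609375, 76.59431457519531) 0.5546152804368916
-75 -37.5 36.5 -0.5
-85 -37.5 38.0 0.25
-95 -37.0 -5.0 -21.0
```

View pics/top4.png

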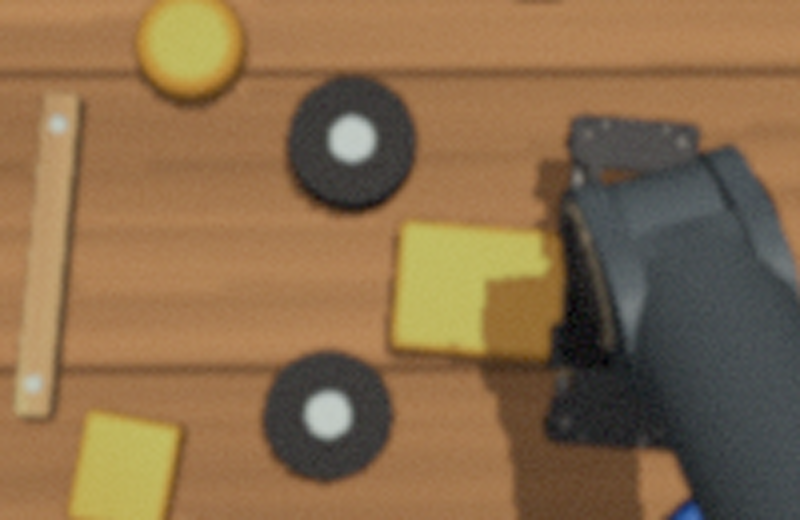

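>>> jog_arm(
  series=[
    {"dx":-0.01,"dy":0,"dz":0,"rx":0,"ry":0,"rz":-0.2},
    {"dx":0,"dy":-0.005,"dz":0,"rx":0,"ry":0,"rz":0},
    {"dx":0,"dy":0,"dz":0,"rx":0,"ry":0,"rz":0},
    {"dx":0.006,"dy":0,"dz":0,"rx":0,"ry":0,"rz":0},
    {"dx":0.006,"dy":0,"dz":0,"rx":0,"ry":0,"rz":0},
    {"dx":0.006,"dy":0.0005,"dz":0,"rx":0,"ry":0,"rz":0},
    {"dx":0.006,"dy":0.0005,"dz":0,"rx":0,"ry":0,"rz":0},
    {"dx":0.006,"dy":0.0005,"dz":0,"rx":0,"ry":0,"rz":0},
  ],
  hand=0.032,
)

```text
t: 9.1
position: [523.4, -102.4, 15.4]
eef_rot: [0.737, 0.676, -0.0, -0.0]
force: [-1.1, -1.6, -0.6]
grip_width: 31.9
grip_force: 1.0
```

>>> jog_arm(
  series=[
    {"dx":0.006,"dy":0,"dz":0,"rx":0,"ry":0,"rz":0},
    {"dx":0.006,"dy":0,"dz":0,"rx":0,"ry":0,"rz":0},
    {"dx":0.006,"dy":0,"dz":0,"rx":0,"ry":0,"rz":0},
    {"dx":0.006,"dy":0,"dz":0,"rx":0,"ry":0,"rz":0},
    {"dx":0.006,"dy":0,"dz":0,"rx":0,"ry":0,"rz":0},
    {"dx":0.006,"dy":0,"dz":0,"rx":0,"ry":0,"rz":0},
    {"dx":0,"dy":0,"dz":0,"rx":0,"ry":0,"rz":0},
  ],
)

```text
t: 9.68
position: [526.9, -65.0, 15.7]
eef_rot: [0.736, 0.677, 0.001, -0.0]
force: [-0.3, -0.0, 0.5]
grip_width: 31.5
grip_force: 0.0
```

```bash
python3 - <<'E'
from h import *
st=rep()
s=snapshot("top"); cv2.imwrite("pics/top5.png",cv2.resize(s["frame"][130:260,180:380],None,fx=4,fy=4,interpolation=cv2.INTER_CUBIC))
c,wh,t=loaf(s,225,420,150,260); print(c,gate(c),wh,np.degrees(t)-np.degrees(np.arctan2(G[1],G[0])))
E
```

```text
t 9.68 pos [526.9 -65.   15.7] gate [-105.2   -1.9] F [-0.3 -0.   0.5] w 31.5 q [ 0.45  0.57 -0.52  2.02  0.46  0.66 -0.45]
tool x,y in gate, deg: [0.48, -89.52] tilt [ 0.001  0.001 -1.   ]
[535.20458984  19.36105537] [-20.40630925  -2.38999958] (87.27405548095703, 79.20266723632812) 0.5057871554369058
```

View pics/top5.png

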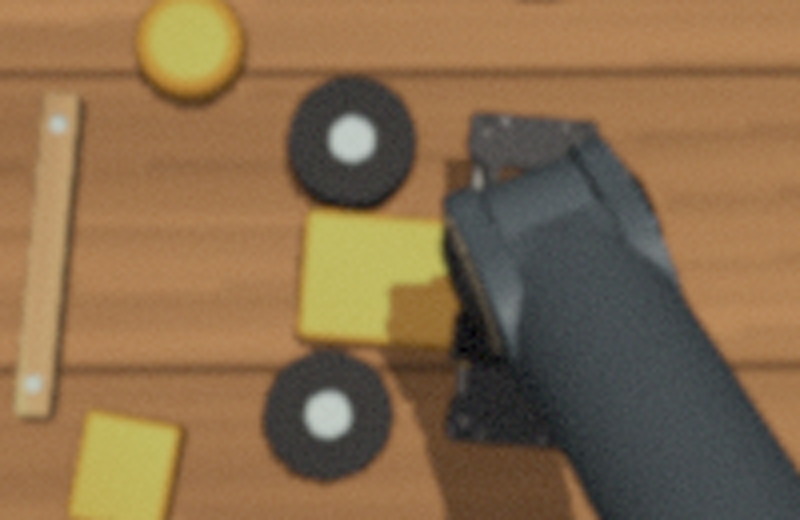

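>>> jog_arm(
  series=[
    {"dx":0.006,"dy":0,"dz":0,"rx":0,"ry":0,"rz":0.4},
    {"dx":0.006,"dy":0,"dz":0,"rx":0,"ry":0,"rz":0},
    {"dx":0.006,"dy":0,"dz":0,"rx":0,"ry":0,"rz":0},
    {"dx":0.006,"dy":0,"dz":0,"rx":0,"ry":0,"rz":0},
    {"dx":0.006,"dy":0,"dz":0,"rx":0,"ry":0,"rz":0},
    {"dx":0.006,"dy":0,"dz":0,"rx":0,"ry":0,"rz":0},
    {"dx":0.006,"dy":0,"dz":0,"rx":0,"ry":0,"rz":0},
    {"dx":0.006,"dy":0,"dz":0,"rx":0,"ry":0,"rz":0},
  ],
)

```text
t: 10.4
position: [531.1, -19.0, 15.6]
eef_rot: [0.739, 0.674, -0.0, 0.0]
force: [0.1, -4.5, 2.5]
grip_width: 32.0
grip_force: 2.2
```

>>> jog_arm(
  series=[
    {"dx":0.006,"dy":0,"dz":0,"rx":0,"ry":0,"rz":0},
    {"dx":0.006,"dy":0,"dz":0,"rx":0,"ry":0,"rz":0},
    {"dx":0.006,"dy":0,"dz":0,"rx":0,"ry":0,"rz":0},
    {"dx":0.006,"dy":0,"dz":0,"rx":0,"ry":0,"rz":0},
    {"dx":0.006,"dy":0,"dz":0,"rx":0,"ry":0,"rz":0},
    {"dx":0.006,"dy":0,"dz":0,"rx":0,"ry":0,"rz":0},
    {"dx":0.006,"dy":0,"dz":0,"rx":0,"ry":0,"rz":0},
    {"dx":0.006,"dy":0,"dz":0,"rx":0,"ry":0,"rz":0},
  ],
)

```text
t: 11.07
position: [535.4, 28.6, 15.6]
eef_rot: [0.739, 0.673, -0.0, 0.0]
force: [-0.7, -5.6, 3.7]
grip_width: 31.9
grip_force: 2.7
```

```bash
python3 - <<'E'
from h import *
st=rep()
s=snapshot("top"); cv2.imwrite("pics/top6.png",cv2.resize(s["frame"][130:260,150:350],None,fx=4,fy=4,interpolation=cv2.INTER_CUBIC))
c,wh,t=loaf(s,203,420,160,233); print(c,gate(c),wh,np.degrees(t)-np.degrees(np.arctan2(G[1],G[0])))
E
```

```text
t 11.07 pos [535.4  28.6  15.6] gate [-11.2  -1.8] F [-0.7 -5.6  3.7] w 31.9 q [ 0.27  0.58 -0.52  2.01  0.45  0.67 -0.64]
tool x,y in gate, deg: [-0.05, -90.05] tilt [-0.    -0.001 -1.   ]
[544.42321777 122.6314621 ] [83.27755367 -2.07935889] (76.68379211425781, 66.553466796875) 90.50701548795642
```

View pics/top6.png

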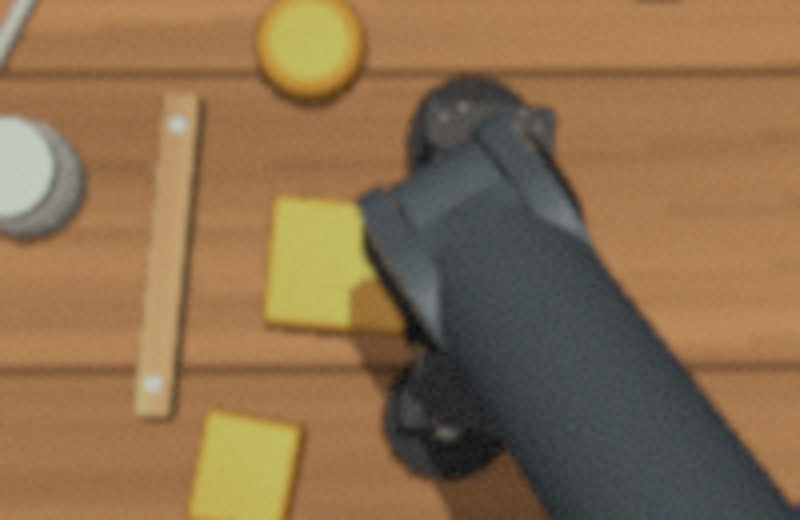

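>>> jog_arm(
  series=[
    {"dx":0.006,"dy":0,"dz":0,"rx":0,"ry":0,"rz":0},
    {"dx":0.006,"dy":0,"dz":0,"rx":0,"ry":0,"rz":0},
    {"dx":0.006,"dy":0,"dz":0,"rx":0,"ry":0,"rz":0},
    {"dx":0.006,"dy":0,"dz":0,"rx":0,"ry":0,"rz":0},
    {"dx":0.006,"dy":0,"dz":0,"rx":0,"ry":0,"rz":0},
    {"dx":0.006,"dy":0,"dz":0,"rx":0,"ry":0,"rz":0},
    {"dx":0.006,"dy":0,"dz":0,"rx":0,"ry":0,"rz":0},
    {"dx":0.003,"dy":0,"dz":0,"rx":0,"ry":0,"rz":0},
  ],
)

```text
t: 11.78
position: [539.4, 74.1, 15.5]
eef_rot: [0.739, 0.674, -0.0, -0.0]
force: [-1.1, -4.9, 3.3]
grip_width: 32.2
grip_force: 2.7
```

>>> jog_arm(
  series=[
    {"dx":0.002,"dy":0,"dz":0,"rx":0,"ry":0,"rz":0},
    {"dx":0.001,"dy":0,"dz":0,"rx":0,"ry":0,"rz":0},
    {"dx":0,"dy":0,"dz":0,"rx":0,"ry":0,"rz":0},
  ],
)

```text
t: 12.03
position: [539.7, 75.9, 15.6]
eef_rot: [0.739, 0.674, -0.001, 0.0]
force: [-1.6, -5.4, 2.6]
grip_width: 32.0
grip_force: 2.3
```

>>> jog_arm(
  series=[
    {"dx":0.001,"dy":0,"dz":0,"rx":0,"ry":0,"rz":0},
    {"dx":0.001,"dy":0,"dz":0,"rx":0,"ry":0,"rz":0},
    {"dx":0,"dy":0,"dz":0,"rx":0,"ry":0,"rz":0},
  ],
)

```text
t: 12.28
position: [539.8, 77.5, 15.6]
eef_rot: [0.739, 0.673, -0.001, 0.0]
force: [-0.8, -6.1, 4.4]
grip_width: 32.1
grip_force: 2.8
```

>>> jog_arm(
  series=[
    {"dx":0.001,"dy":0,"dz":0,"rx":0,"ry":0,"rz":0},
    {"dx":0.001,"dy":0,"dz":0,"rx":0,"ry":0,"rz":0},
    {"dx":0,"dy":0,"dz":0,"rx":0,"ry":0,"rz":0},
  ],
)

```text
t: 12.53
position: [540.0, 79.4, 15.5]
eef_rot: [0.739, 0.673, -0.001, 0.0]
force: [-0.7, -5.7, 4.4]
grip_width: 31.9
grip_force: 2.7
```

```bash
python3 - <<'E'
from h import *
st=rep()
s=snapshot("side"); cv2.imwrite("pics/side7.png",cv2.resize(s["frame"][170:300,150:330],None,fx=4,fy=4,interpolation=cv2.INTER_CUBIC))
E
```

```text
t 12.53 pos [540.   79.4  15.5] gate [39.9 -1.7] F [-0.7 -5.7  4.4] w 31.9 q [ 0.17  0.59 -0.52  1.99  0.45  0.68 -0.73]
tool x,y in gate, deg: [-0.08, -90.08] tilt [-0.001 -0.001 -1.   ]
```

View pics/side7.png

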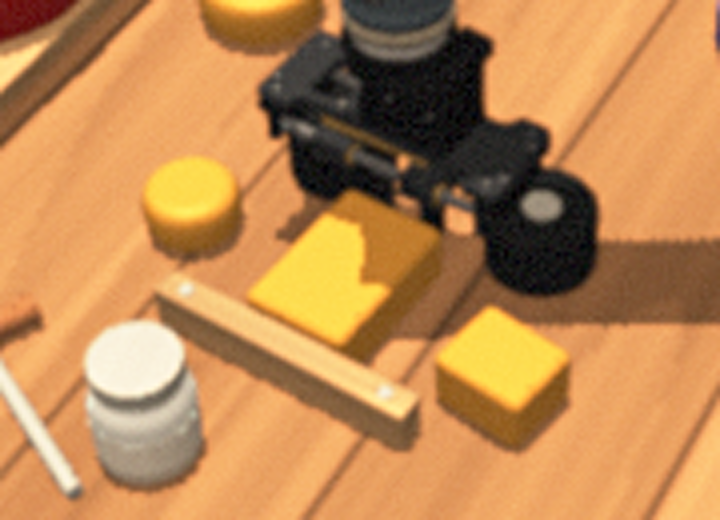

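The loaf is through the gap, with its front edge just short of the batten at about (250,300)–(345,350) in the crop. The force is still only sliding friction, so I'll keep creeping forward until it touches.

>>> jog_arm(
  series=[
    {"dx":0.001,"dy":0,"dz":0,"rx":0,"ry":0,"rz":0},
    {"dx":0.001,"dy":0,"dz":0,"rx":0,"ry":0,"rz":0},
    {"dx":0.001,"dy":0,"dz":0,"rx":0,"ry":0,"rz":0},
    {"dx":0,"dy":0,"dz":0,"rx":0,"ry":0,"rz":0},
  ],
)

```text
t: 12.92
position: [540.0, 79.4, 15.5]
eef_rot: [0.74, 0.673, -0.003, 0.001]
force: [-1.5, -9.8, 6.5]
grip_width: 31.9
grip_force: 5.5
```

>>> jog_arm(
  series=[
    {"dx":0.001,"dy":0,"dz":0,"rx":0,"ry":0,"rz":0},
    {"dx":0.001,"dy":0,"dz":0,"rx":0,"ry":0,"rz":0},
    {"dx":0,"dy":0,"dz":0,"rx":0,"ry":0,"rz":0},
  ],
)

```text
t: 13.17
position: [540.0, 79.4, 15.5]
eef_rot: [0.74, 0.673, -0.004, 0.002]
force: [-2.4, -14.0, 8.7]
grip_width: 32.0
grip_force: 7.3
```

The tool has stopped at y = 79.4 and the force is rising, so the loaf is against the batten. Next I'll back off and check.

>>> jog_arm(
  series=[
    {"dx":-0.005,"dy":0,"dz":0,"rx":0,"ry":0,"rz":0},
    {"dx":-0.01,"dy":0,"dz":0,"rx":0,"ry":0,"rz":0},
    {"dx":-0.015,"dy":0,"dz":0,"rx":0,"ry":0,"rz":0},
    {"dx":-0.02,"dy":0,"dz":-0.02,"rx":0,"ry":0,"rz":0},
    {"dx":-0.03,"dy":0,"dz":-0.025,"rx":0,"ry":0,"rz":0},
    {"dx":-0.03,"dy":0,"dz":-0.025,"rx":0,"ry":0,"rz":0},
    {"dx":-0.03,"dy":0,"dz":-0.025,"rx":0,"ry":0,"rz":0},
    {"dx":0,"dy":0,"dz":0,"rx":0,"ry":0,"rz":0},
  ],
)

```text
t: 13.83
position: [530.3, -60.5, 114.2]
eef_rot: [0.742, 0.67, 0.002, 0.004]
force: [-0.5, -0.9, -0.8]
grip_width: 32.0
grip_force: 0.0
```

```bash
python3 - <<'E'
from h import *
st=rep()
s=snapshot("top"); cv2.imwrite("pics/top8.png",cv2.resize(s["frame"][130:260,150:350],None,fx=4,fy=4,interpolation=cv2.INTER_CUBIC))
c,wh,t=loaf(s,190,300,160,233); print(c,gate(c),wh,np.degrees(t)-np.degrees(np.arctan2(G[1],G[0])))
E
```

```text
t 13.83 pos [530.3 -60.5 114.2] gate [-100.4   -4.8] F [-0.5 -0.9 -0.8] w 32.0 q [ 0.51  0.43 -0.6   1.96  0.33  0.84 -0.37]
tool x,y in gate, deg: [-0.55, -90.55] tilt [ 0.008 -0.003 -1.   ]
[546.48046875 148.61199951] [109.33803419  -1.74035803] (116.61837768554688, 77.53569030761719) -0.015269973469358433
```

View pics/top8.png

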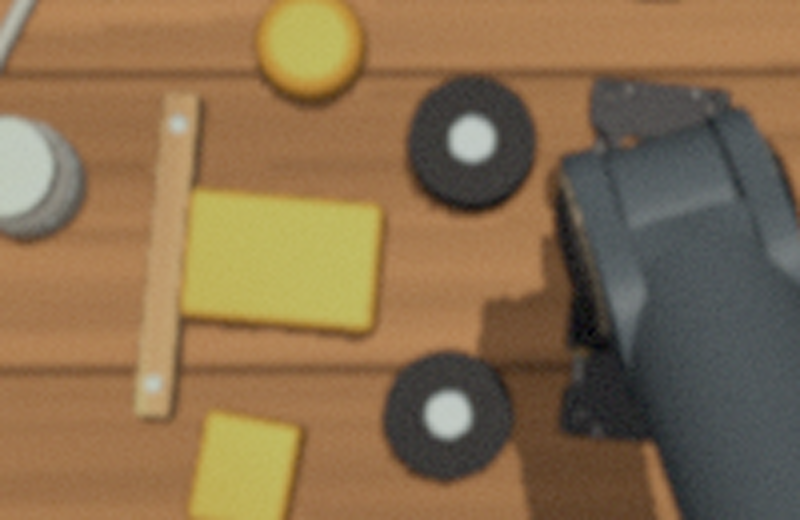

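The loaf lies square against the batten, at (190,190)–(380,330) in the crop. It measures x = 109 mm, y = −2 mm and 0° in the gap's frame.

```bash
python3 -c "from bench import close_job; print(close_job())"
```

```text
the job is handed in; nothing more can be done
None
```

The loaf was pushed through the gap and left square against the batten (x ≈ 109 mm, y ≈ −2 mm, 0° in the gap's frame); I handed the job in at about 14 s, and no verdict came back.

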